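# Clear and load the vacuum bed

## Task

Turn the ball valve fully shut, then wipe every metal offcut off the vacuum bed's plate into its catch trough with the wiping block, not with the gripper's fingers. With the valve still shut, lay the steel bar flat along the row of suction holes so that it covers all of them, and only then turn the valve fully open again. In the end the block stands upright and wholly on its cork rest again, the same way round as the rest, the offcuts are still in the trough, and the two small lidded pots are where they were.

Things in the scene. Friction and masses are not known exactly. Their poses are not given: they have to be found in the camera images.
- bed: Vacuum bed: fixed grey base, bare-metal plate on top, catch trough built on at its -y end. Origin on the bench under it; mm in its own frame: plate top z = 50, free surface x -102 to 102, y -120 (trough edge, open) to 142; rails 8 high above the plate along both x sides and the +y end. Holes: six in a row along y at x = 0, y -40 to 60. Yaw varies.
- trough (a point): Centre of the catch trough's floor, 18 mm over the bench (bed frame x 0, y -166.5). The trough is open-topped, 93 mm wide (bed y -120 to -213), 208 mm long (bed x); its outer walls end 42 mm over the bench, lower than the plate.
- row_a (a point): Last suction hole of the row at the +y end, on the plate top.
- row_b (a point): Last suction hole of the row at the trough end, on the plate top, 100 mm from row_a.
- valve_handle (a joint): Quarter-turn ball valve of the vacuum line: 0 rad = handle in line with the brass pipe (open), 1.571 rad = handle square across the pipe (shut). It turns clockwise seen from above to shut and has a hard stop at each end. Stiff (about 0.2 N m) and stays where it is left.
- valve_pivot (a point): Point on the handle's vertical turning axis, at handle height, 87 mm over the bench. Its axes are the stand's: at joint value 0 the handle points along +x of this frame, at 1.571 along -y.
- handle_grip (a point): Point on the handle's grey sleeve, 85 mm out from the pivot. The sleeve is 18 mm wide and 14 mm high (z 80 to 94 over the bench) and runs 42 to 112 mm out from the pivot. Below it is the pipe, whose top is 54 mm over the bench (the nuts near the valve body 61 mm); nothing stands beside it.
- block: Wiping block, 0.4 kg: a dark steel foot 44 x 120 x 20 mm (x, y, z) with a wooden grip ridge 24 mm thick (x) and 96 mm long (y) on top of it, z 20 to 62. Origin at the centre of the underside. It stands on its cork rest at the start.
- rest: Cork rest pad 84 x 160 x 6 mm (x, y, z), fixed on the bench, origin at the centre of its underside. At the start the block stands on it, long side along the pad's long side.
- bar: Flat steel bar 45 x 150 x 12 mm (x, y, z), 0.5 kg, lying on the bench, origin at the centre of its underside.
- offcut_0: Flat piece 24 x 16 x 10 mm. Steel or aluminium offcut lying on the plate at the start, origin at the centre of its underside. May be absent.
- offcut_1: Square piece 20 x 20 x 9 mm. Steel or aluminium offcut lying on the plate at the start, origin at the centre of its underside. May be absent.
- offcut_2: Six-sided piece 22 mm across, 9 mm high. Steel or aluminium offcut lying on the plate at the start, origin at the centre of its underside. May be absent.
- offcut_3: Round slug 20 mm across, 10 mm high. Steel or aluminium offcut lying on the plate at the start, origin at the centre of its underside. May be absent.
- offcut_4: Narrow piece 28 x 14 x 10 mm. Steel or aluminium offcut lying on the plate at the start, origin at the centre of its underside. May be absent.
- offcut_5: Piece 18 x 22 x 12 mm. Steel or aluminium offcut lying on the plate at the start, origin at the centre of its underside. May be absent.
- pot_a: Bystander: small round lidded pot, 58 mm across, 59 mm high, behind the bed. Leave it alone.
- pot_b: Bystander: a like pot on the left, beyond the valve. Leave it alone.
Not all that is in view belongs to the job. Leave any green look-alike of the bar alone.

How it is judged:
By the outcome, as a careful person would: the job done as asked, in the order asked, and still so for the second after the job is handed in, with the robot touching nothing.
Of offcut_0, offcut_1, offcut_2, offcut_3, offcut_4, offcut_5 only 3 to 6 are there at a start; the rules pass over those that are not, and their reading is None.
At some moment in a run one of bar, block may be knocked a few centimetres aside while the robot is not near it.
Once in a run the grip may slacken for a moment while it holds something.
It also fails if it takes over 200 s, if anything falls off the work surface, if the arm or the gripper's body presses on something with over 40 N, if the wrist force passes 120 N, or if a joint passes its speed limit or range.

## Robot

A 7-joint arm with a two-finger parallel gripper is mounted at the origin on a cart in front of the work surface, level with it; the furniture and walls round the work are solid. World frame = base frame: x ahead of the robot, y to its left, z up, the work surface at z = 0. Lengths are in mm, angles in rad, forces in N, time in s.
With the tool pointing down it reaches from about 400 to 900 mm from the base axis. Payload 5.6 kg.
Tool frame: the origin (TCP) lies at the very end of the fingers, on their centre line; the grasp point (between the pads) lies 19 mm behind it; z points along the fingers, y is the direction in which the jaws open and shut (so a half turn about z gives the same grasp; the last joint's range is limited). The gripper opens to 92 mm and grips with 3 to 60 N. Pads are 20 mm wide; open, the fingers measure 128 mm over their backs; the gripper's body (75 mm by 189 mm) begins 69 mm behind the grasp point.
Start: joints at [-1.241, 0.468, -0.012, 1.603, 0.006, 1.071, -0.056], TCP at [236.787, 605.344, 214.592] pointing down, gripper open.
Joint ranges: [-2.53, 2.53], [-0.31, 2.02], [-1.57, 1.55], [0.28, 2.44], [-1.29, 4.43], [0.15, 1.84], [-2.92, 2.92]. Speed limits (rad/s): [2.57, 2.57, 3.14, 3.14, 3.14, 3.14, 3.14].

## Interface

Orientations are given as a unit quaternion [x, y, z, w].
In Python, from cell import readout, eyes, ctrl gives the robot as it stands.
- The arm moves only by the shell command python3 -m inch 'ROWS' [FORCE]. ROWS is JSON, a list of rows, each an object with "claw": the gripper command: -1 is shut, 1 is fully open, values between are in proportion; "slide": the shift along the tool's x, y, z in mm, a list of three; "roll": the turn about the tool's z in rad. A call has 1 to 12 rows; each row is the pose to reach, as a shift and turn from the pose commanded when the call began, along the tool's axes at that moment; what a row does not reach only later rows make up. A row lasts 1/8 s, in which the tool goes at most 62.5 mm and 10.7 degrees, less where a joint would pass 70% of its speed; a pose out of reach is approached as far as the arm can. A call with a gripper value outside its range is refused whole. The fingers move at their own pace and stop on an object; FORCE is the grip in N (left out, the last holds). Time passes only in rows, so rows that repeat a pose let the fingers close. It gives the time, the measured TCP pose, the force and the opening at its end, in the units of the state.
- readout.read_state(): the state, without advancing time (a new reading comes with each control period).
- eyes.grab_frame(name): name is "side" or "top"; returns the picture (420x560x3 uint8, red, green, blue); there is no depth.
- eyes.get_calibration(name): a dict with "vertical_fov" (degrees; the focal length in pixels is half the picture's height over the tangent of half this angle, whatever the lens; pixels are square), "cx", "cy" (the principal point, pixels), "extrinsics" (4x4, takes a point from world to camera coordinates). Camera axes: x right, y down, z forward; pixel columns grow to the right and rows downward; lengths in mm; the calibration is good to about 2 mm. A picture is of the moment at which its call begins. get_calibration takes no time and is no camera call.
- ctrl.sign_off(): hands the job in, once; it reports no verdict.
The state is a dict: "clock": time; "joint_positions": joint angles; "joint_vel": joint speeds; "joint_efforts": joint torques, N m; "ee_pos": TCP position; "ee_rot": TCP orientation; "ft_force": force on the tool from outside, world axes, zero at the start; "wrist_torque": the same for the moment, N m; "width": finger opening in mm.
Only numpy, scipy, OpenCV 4.12 (cv2) and the standard library are available. Lean on these libraries where they do the work, as an engineer would, in place of code of your own. Each camera call takes 0.05 s, during which the arm holds its last target. There are 200 camera calls.

## Working session

There is one attempt and no reset: what is moved stays moved. The work goes in short steps, Python scripts to look and compute and a shell command to move; the robot and the scene stay as the last step left them, time stands still between calls to the robot, and variables do not carry over. Pictures are saved under pics/ and viewed, about 12 in all and at most 16, crops included, and the job is handed in when it is done.

```bash
mkdir -p pics; ls
python3 - <<'E'
from cell import readout, eyes
import cv2,numpy as np
for n in("top","side"):
    c=eyes.get_calibration(n);print(n,c)
    cv2.imwrite(f"pics/{n}0.png",cv2.cvtColor(eyes.grab_frame(n),cv2.COLOR_RGB2BGR))
s=readout.read_state();print(s)
E
```

```text
pics
top {'vertical_fov': 42.843190321254426, 'cx': 281.1479968544922, 'cy': 212.43172387368872, 'extrinsics': array([[-2.54551628e-02, -9.99372870e-01, -2.46150457e-02,
         5.39063848e+01],
       [-9.83628743e-01,  2.94331212e-02, -1.77786917e-01,
         5.63795623e+02],
       [ 1.78399919e-01,  1.96864716e-02, -9.83761105e-01,
         1.39614192e+03],
       [ 0.00000000e+00,  0.00000000e+00,  0.00000000e+00,
         1.00000000e+00]])}
side {'vertical_fov': 46.935089726835535, 'cx': 273.32440570874235, 'cy': 202.8446473720035, 'extrinsics': array([[-9.99798687e-01,  1.90843739e-02, -6.19457345e-03,
         5.33411113e+02],
       [ 1.71322630e-02,  6.51284831e-01, -7.58639937e-01,
         5.21680810e+01],
       [-1.04437365e-02, -7.58593340e-01, -6.51480678e-01,
         1.59603830e+03],
       [ 0.00000000e+00,  0.00000000e+00,  0.00000000e+00,
         1.00000000e+00]])}
{'clock': 0.1, 'joint_positions': array([-1.24096762,  0.46827771, -0.01162075,  1.60348282,  0.00598518,
        1.07138372, -0.05633891]), 'joint_vel': array([-0.00091114, -0.00293619, -0.00010801, -0.00218177,  0.00017067,
       -0.00111746,  0.00014656]), 'joint_efforts': array([ 1.53659887e-03, -5.21650958e+01, -1.23966680e-02, -2.44367301e+01,
       -5.68644097e-02,  1.40236810e-02,  5.39913185e-05]), 'ee_pos': array([236.63023001, 604.86605317, 213.76315849]), 'ee_rot': array([ 1.85383060e-01,  9.82666040e-01, -7.52338393e-04, -9.59911905e-05]), 'ft_force': array([-0.72062594,  0.22948439, -0.12853428]), 'wrist_torque': array([ 0.06311305,  0.01107641, -0.06521318]), 'width': 92.09607789965212}
```

View pics/top0.png

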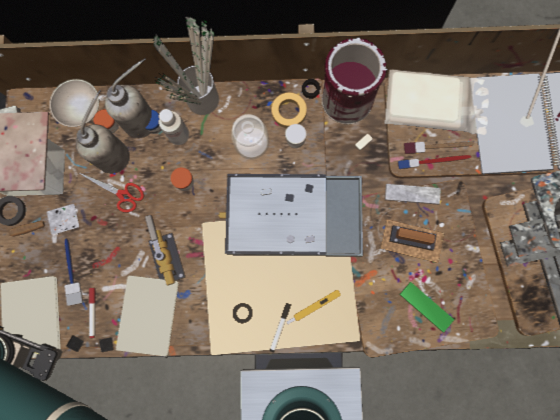

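View pics/side0.png

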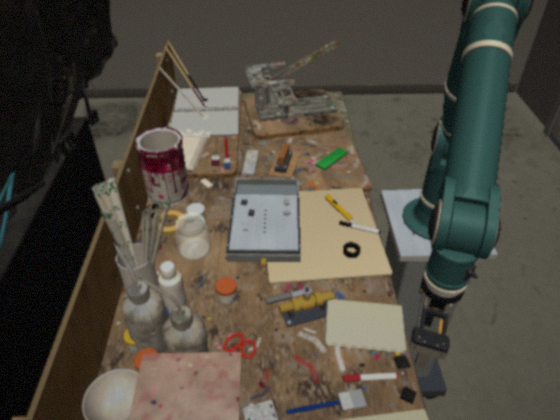

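The top view shows the bed around (290,213) with its trough to the right, the valve at (160,250), the block on its cork at (413,238), the steel bar at about (413,193) and the green look-alike at (428,307). The offcuts look like (266,191), (290,198), (309,188), (291,239) and (309,239).

```bash
cat > h.py <<'E'
import numpy as np, cv2
from cell import readout, eyes
from scipy.spatial.transform import Rotation as R
def cam(n):
    c=eyes.get_calibration(n); return 210/np.tan(np.radians(c["vertical_fov"]/2)),c["cx"],c["cy"],np.array(c["extrinsics"])
def p2w(n,u,v,z):
    f,cx,cy,E=cam(n); d=E[:3,:3].T@np.array([(u-cx)/f,(v-cy)/f,1]); o=-E[:3,:3].T@E[:3,3]
    return o+d*(z-o[2])/d[2]
def w2p(n,p):
    f,cx,cy,E=cam(n); q=E[:3,:3]@np.asarray(p,float)+E[:3,3]; return np.array([cx+f*q[0]/q[2],cy+f*q[1]/q[2]])
def crop(n,name,x0,y0,w,h,k,marks=()):
    im=cv2.cvtColor(eyes.grab_frame(n),cv2.COLOR_RGB2BGR)
    cv2.imwrite(f"pics/{name}_full.png",im)
    c=cv2.resize(im[y0:y0+h,x0:x0+w],None,fx=k,fy=k,interpolation=cv2.INTER_CUBIC)
    for m in marks:
        p=(w2p(n,m)-[x0,y0]+.5)*k; cv2.circle(c,tuple(int(a) for a in p),3,(0,0,255),1)
    cv2.imwrite(f"pics/{name}.png",c)
def tool():
    s=readout.read_state(); r=R.from_quat(s["ee_rot"]); return np.array(s["ee_pos"]),r,s
def go(xyz,jawdir=None):
    "slide and roll to world TCP xyz; jawdir = world yaw(rad) of the jaw axis"
    p,r,s=tool(); print("slide",np.round(r.inv().apply(np.array(xyz)-p),1),end=" ")
    y=r.apply([0,1,0]); a=np.arctan2(y[1],y[0])
    if jawdir is not None:
        d=(jawdir-a+np.pi/2)%np.pi-np.pi/2; print("roll",round(-d,3),"q7",s["joint_positions"][6],end=" ")
    print("at",p.round(1),"jaw",round(a,3),"w",round(s["width"],1),"F",np.round(s["ft_force"],1),"t",s["clock"])
E
python3 - <<'E'
from h import *
crop("top","c1",140,165,160,115,5)
crop("top","c2",300,165,160,120,5)
E
```

```text
(no output)
```

View pics/c1.png

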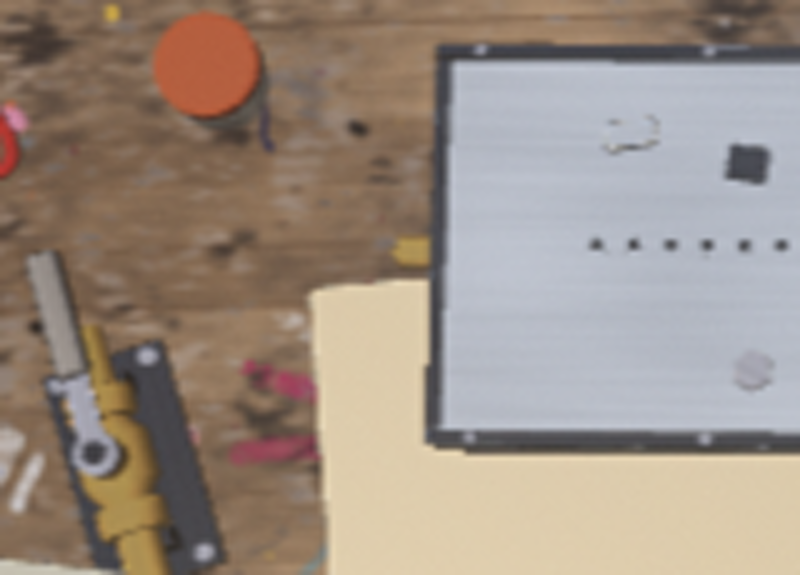

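View pics/c2.png

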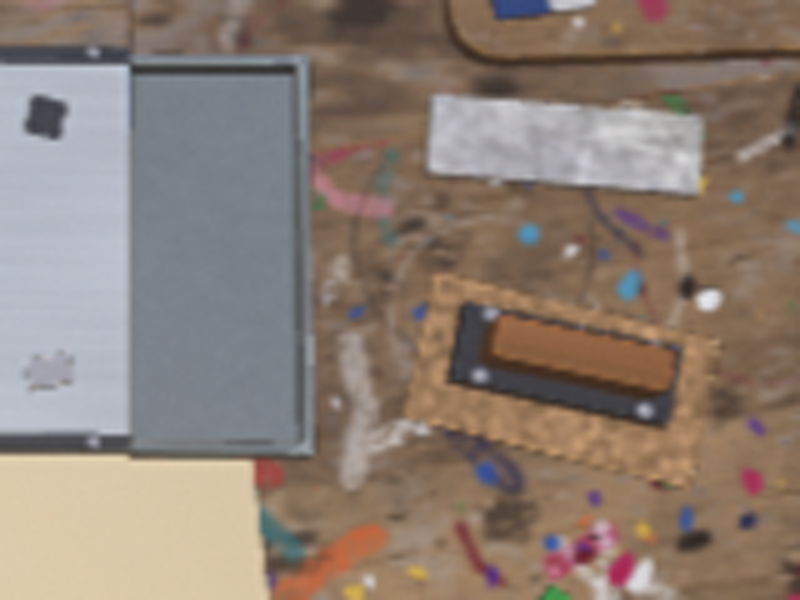

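c1 shows the valve pivot at (97,453), its handle tip at (45,255), the hole row at (597..782,245), and offcuts at (631,133), (748,163) and (754,370). c2 shows offcuts at (45,117) and (50,370), the bar with corners (432,95), (704,115), (700,193), (428,175), the block, and the rest with corners (437,277), (718,343), (690,485), (407,420).

Run:
```python
from h import *
A=lambda x,y,z:p2w("top",140+(x+.5)/5-.5,165+(y+.5)/5-.5,z)
B=lambda x,y,z:p2w("top",300+(x+.5)/5-.5,165+(y+.5)/5-.5,z)
pv=A(97,453,95);tip=A(45,255,94);print("pivot",pv,"tip",tip,"len",np.linalg.norm(tip-pv),"ang",np.arctan2(*(tip-pv)[1::-1]))
d=B(20,0,0)
h=[A(597,245,50),A(634,245,50),A(671,245,50),A(708,245,50),A(745,245,50),A(782,245,50)]
print("holes",h[0],h[-1],np.linalg.norm(h[0]-h[-1]))
print("trough edge",B(130,62,50),B(130,435,50)); print("plate +y corners",A(450,60,50),A(440,430,50))
print("trough out",B(300,65,42),B(308,450,42))
for n,P,z in(("bar",[(432,95),(704,115),(700,193),(428,175)],12),("rest",[(437,277),(718,343),(690,485),(407,420)],6),("foot",[(465,303),(683,345),(665,427),(449,382)],20)):
    W=np.array([B(*p,z) for p in P]);e=W[1]-W[0]+W[2]-W[3];print(n,W.mean(0),"ang",np.arctan2(e[1],e[0]),np.linalg.norm(np.diff(W,axis=0),axis=1))
for p in[(631,133),(748,163),(754,370)]:print("off",A(*p,60))
for p in[(45,117),(50,370)]:print("off",B(*p,60))
```

```text
pivot [453.74267297 357.59609366  95.        ] tip [559.27880309 387.02245197  94.        ] len 109.56635124387836 ang 0.2719209640039133
holes [563.86889836  98.36040623  50.        ] [560.87878428  -1.75225526  50.        ] 100.15730513891336
trough edge [660.03449816 -85.67864674  50.        ] [455.68502478 -77.45762529  50.        ]
plate +y corners [669.48216953 177.30045966  50.        ] [465.72573971 184.36113821  50.        ]
trough out [ 657.38175247 -179.21822832   42.        ] [ 445.81546728 -172.59319176   42.        ]
bar [ 614.7546629  -327.97650222   12.        ] ang -1.6735713119694162 [150.69470654  44.43315077 149.86255799]
rest [ 483.45549467 -318.47830006    6.        ] ang -1.8324711403849816 [157.05432344  80.3762439  156.56932257]
foot [ 490.88190087 -317.43035413   20.        ] ang -1.8015469408302185 [119.68709813  46.3714188  118.28207911]
off [623.13998281  78.18827283  60.        ]
off [604.60471303  15.30732097  60.        ]
off [491.95693756  15.28199091  60.        ]
off [628.41640044 -37.87883922  60.        ]
off [490.49233368 -35.7670369   60.        ]
```

Run:
```python
from h import *
go([535.6,380.4,150],0.272+np.pi/2)
```

```text
slide [-360.2 -100.2   64.1] roll -0.645 q7 -0.05628959774175177 at [236.7 605.  214. ] jaw 1.198 w 92.1 F [-1.   1.6  0.5] t 0.2
```

```bash
python3 -m inch '[{"claw":0.2,"slide":[-360,-100,20],"roll":-0.645},{"claw":0.2,"slide":[-360,-100,20],"roll":-0.645},{"claw":0.2,"slide":[-360,-100,20],"roll":-0.645},{"claw":0.2,"slide":[-360,-100,20],"roll":-0.645},{"claw":0.2,"slide":[-360,-100,20],"roll":-0.645},{"claw":0.2,"slide":[-360,-100,20],"roll":-0.645},{"claw":0.2,"slide":[-360,-100,20],"roll":-0.645},{"claw":0.2,"slide":[-360,-100,64],"roll":-0.645},{"claw":0.2,"slide":[-360,-100,64],"roll":-0.645},{"claw":0.2,"slide":[-360,-100,64],"roll":-0.645}]' 20
python3 - <<'E'
from h import *
go([535.6,380.4,68],0.272+np.pi/2)
crop("top","v1",120,190,130,100,6,[[453.7,357.6,95],[535.6,380.4,94]])
E
```

```text
clock: 1.45
ee_pos: [535.3, 382.2, 151.6]
ee_rot: [-0.136, 0.991, 0.0, 0.0]
ft_force: [0.1, -0.2, 0.3]
width: 55.0
slide [ 0.3 -1.9 83.6] roll 0.001 q7 1.1499331977122078 at [535.3 382.2 151.6] jaw 1.844 w 55.0 F [ 0.1 -0.2  0.3] t 1.45
```

View pics/v1.png

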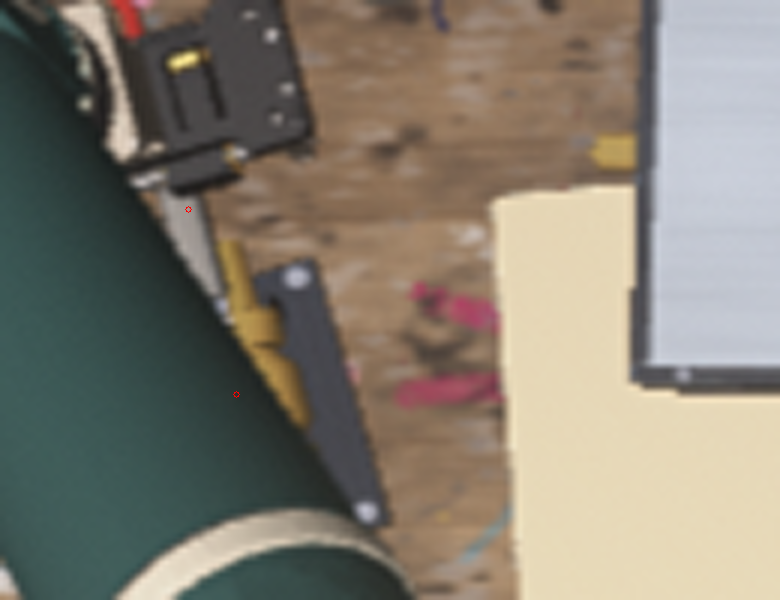

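The view shows the handle sleeve under my mark at (188,209), lined up with the fingers, so I can go down.

```bash
python3 -m inch '[{"claw":0.2,"slide":[0,-2,45],"roll":0},{"claw":0.2,"slide":[0,-2,83],"roll":0},{"claw":0.2,"slide":[0,-2,83],"roll":0},{"claw":-1,"slide":[0,-2,83],"roll":0},{"claw":-1,"slide":[0,-2,83],"roll":0},{"claw":-1,"slide":[0,-2,83],"roll":0},{"claw":-1,"slide":[0,-2,83],"roll":0},{"claw":-1,"slide":[0,-2,83],"roll":0}]' 20
python3 - <<'E'
from h import *
go([535.6,380.4,68],0.272+np.pi/2)
p,r,s=tool(); c=np.array([453.7,357.6]); v=p[:2]-c; print(np.linalg.norm(v),np.arctan2(v[1],v[0]))
for k in range(1,13):
    a=-1.62*k/11; w=R.from_euler('z',a).apply([*v,0])[:2]+c
    print(k,np.round(r.inv().apply([*(w-p[:2]),0]),0),round(-a,3))
E
```

```text
clock: 2.5
ee_pos: [536.8, 380.8, 69.0]
ee_rot: [-0.135, 0.991, 0.001, 0.001]
ft_force: [0.3, 3.7, 6.0]
width: 18.3
slide [ 1.3 -0.1  1. ] roll -0.0 q7 1.1470967309129259 at [536.8 380.8  69. ] jaw 1.843 w 18.3 F [0.3 3.7 6. ] t 2.5
86.3093235124525 0.27262701782967524
1 [  1. -13.  -0.] 0.147
2 [  4. -25.  -0.] 0.295
3 [  8. -37.  -0.] 0.442
4 [ 15. -48.  -0.] 0.589
5 [ 22. -58.  -0.] 0.736
6 [ 32. -67.  -0.] 0.884
7 [ 42. -74.  -0.] 1.031
8 [ 53. -80.  -0.] 1.178
9 [ 65. -84.  -0.] 1.325
10 [ 78. -86.  -0.] 1.473
11 [ 90. -86.  -0.] 1.62
12 [103. -85.  -0.] 1.767
```

```bash
python3 -m inch '[{"claw":-1,"slide":[1,-13,0],"roll":0.147},{"claw":-1,"slide":[4,-25,0],"roll":0.295},{"claw":-1,"slide":[8,-37,0],"roll":0.442},{"claw":-1,"slide":[15,-48,0],"roll":0.589},{"claw":-1,"slide":[22,-58,0],"roll":0.736},{"claw":-1,"slide":[32,-67,0],"roll":0.884},{"claw":-1,"slide":[42,-74,0],"roll":1.031},{"claw":-1,"slide":[53,-80,0],"roll":1.178},{"claw":-1,"slide":[65,-84,0],"roll":1.325},{"claw":-1,"slide":[78,-86,0],"roll":1.473},{"claw":-1,"slide":[90,-86,0],"roll":1.62},{"claw":-1,"slide":[90,-86,0],"roll":1.62}]'
python3 - <<'E'
from h import *
go([453.7+86*np.cos(-1.299),357.6+86*np.sin(-1.299),69],-1.299+np.pi/2)
p,r,s=tool(); c=np.array([453.7,357.6]); v=p[:2]-c; print(np.linalg.norm(v),np.arctan2(v[1],v[0]))
E
```

```text
clock: 4.0
ee_pos: [477.7, 277.6, 69.3]
ee_rot: [0.623, 0.782, 0.007, 0.003]
ft_force: [12.0, 12.2, -7.5]
width: 18.2
slide [-2.5 -1.5  0.2] roll -0.046 q7 -0.11419911731129065 at [477.7 277.6  69.3] jaw 0.226 w 18.2 F [12.  12.2 -7.5] t 4.0
83.56350020470649 -1.2797176722388472
```

```bash
python3 -m inch '[{"claw":0.1,"slide":[0,0,0],"roll":0},{"claw":0.1,"slide":[0,0,0],"roll":0},{"claw":0.1,"slide":[0,0,-50],"roll":0},{"claw":0.1,"slide":[0,0,-100],"roll":0},{"claw":0.1,"slide":[0,0,-150],"roll":0},{"claw":0.1,"slide":[60,0,-180],"roll":0},{"claw":0.1,"slide":[120,0,-180],"roll":0},{"claw":0.1,"slide":[180,0,-180],"roll":0},{"claw":0.1,"slide":[180,0,-180],"roll":0}]'
python3 - <<'E'
from h import *
go([490.9,-317.4,180])
crop("top","v2",130,165,190,140,4)
crop("top","v2b",300,165,160,120,5)
E
```

```text
clock: 5.12
ee_pos: [428.9, 451.8, 245.9]
ee_rot: [0.621, 0.784, -0.001, -0.001]
ft_force: [-0.2, -0.5, -0.7]
width: 50.5
slide [-762.9 -115.7   66.8] at [428.9 451.8 245.9] jaw 0.231 w 50.5 F [-0.2 -0.5 -0.7] t 5.125
```

View pics/v2.png

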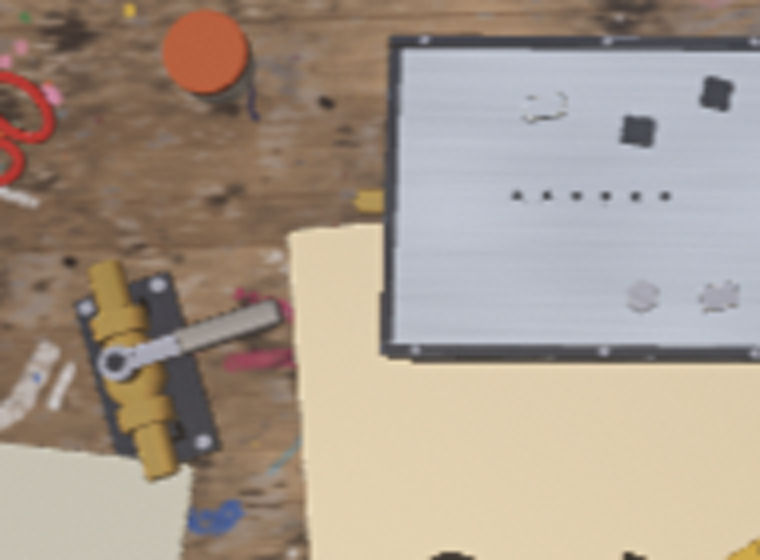

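The view shows the handle now lies across the pipe, pivot (116,362), tip (280,312). Next I check the angle and whether the block or bar moved.

Run:
```python
from h import *
A=lambda x,y,z:p2w("top",130+(x+.5)/4-.5,165+(y+.5)/4-.5,z)
d=A(280,312,94)-A(116,362,95);print(d,np.arctan2(d[1],d[0]), "expect -1.299")
a=cv2.imread("pics/c2_full.png").astype(int);b=cv2.imread("pics/v2b_full.png").astype(int)
print((abs(a-b).sum(2)[160:290,360:460]>60).sum())
go([490.9,-317.4,200],-1.802+np.pi/2)
```

```text
[  29.76612379 -106.6883203    -1.        ] -1.298714447213337 expect -1.299
0
slide [-757.8 -112.    48.8] roll 0.455 q7 -0.49299863658792314 at [432.4 446.5 246.4] jaw 0.223 w 50.5 F [-0.3  0.1 -0.1] t 5.225
```

```bash
python3 -m inch '[{"claw":0.1,"slide":[-414,79,20],"roll":0.455},{"claw":0.1,"slide":[-414,79,20],"roll":0.455},{"claw":0.1,"slide":[-414,79,20],"roll":0.455},{"claw":0.1,"slide":[-414,79,20],"roll":0.455},{"claw":0.1,"slide":[-414,79,20],"roll":0.455},{"claw":0.1,"slide":[-414,79,20],"roll":0.455},{"claw":0.1,"slide":[-758,-112,49],"roll":0.455},{"claw":0.1,"slide":[-758,-112,49],"roll":0.455},{"claw":0.1,"slide":[-758,-112,49],"roll":0.455},{"claw":0.1,"slide":[-758,-112,49],"roll":0.455},{"claw":0.1,"slide":[-758,-112,49],"roll":0.455},{"claw":0.1,"slide":[-758,-112,49],"roll":0.455}]'
python3 - <<'E'
from h import *
go([490.9,-317.4,120],-1.802+np.pi/2)
B=lambda x,y,z:p2w("top",300+(x+.5)/5-.5,165+(y+.5)/5-.5,z)
r=[B(*p,62) for p in[(497,315),(681,350),(672,393),(487,355)]];print("ridge",np.mean(r,0))
E
```

```text
clock: 6.72
ee_pos: [500.3, -264.5, 202.8]
ee_rot: [0.785, 0.619, 0.0, -0.0]
ft_force: [1.7, 0.0, 0.5]
width: 50.3
slide [-53.6   3.2  82.7] roll -0.004 q7 0.4668868266251461 at [ 500.3 -264.5  202.8] jaw -0.236 w 50.3 F [1.7 0.  0.5] t 6.725
ridge [ 491.09417623 -318.27946841   62.        ]
```

```bash
python3 -m inch '[{"claw":0.1,"slide":[-53,3,40],"roll":-0.004},{"claw":0.1,"slide":[-53,3,83],"roll":-0.004},{"claw":0.1,"slide":[-53,3,120],"roll":-0.004},{"claw":0.1,"slide":[-53,3,168],"roll":-0.004},{"claw":0.1,"slide":[-53,3,168],"roll":-0.004},{"claw":-1,"slide":[-53,3,168],"roll":-0.004},{"claw":-1,"slide":[-53,3,168],"roll":-0.004},{"claw":-1,"slide":[-53,3,168],"roll":-0.004},{"claw":-1,"slide":[-53,3,168],"roll":-0.004},{"claw":-1,"slide":[-53,3,168],"roll":-0.004}]' 50
python3 - <<'E'
from h import *
go([490.9,-317.4,200],-1.802+np.pi/2)
E
```

```text
clock: 7.98
ee_pos: [493.7, -313.8, 36.3]
ee_rot: [0.783, 0.622, 0.0, 0.0]
ft_force: [-3.6, 2.4, 8.4]
width: 23.4
slide [  -4.1   -1.8 -163.7] roll 0.003 q7 0.7180266739805764 at [ 493.7 -313.8   36.3] jaw -0.228 w 23.4 F [-3.6  2.4  8.4] t 7.975
```

```bash
cat >> h.py <<'E'
O=np.array([562.0,38.3]);YAW=-0.034
def bed(x,y,z): return np.array([*(O+R.from_euler('z',YAW).apply([x,y,0])[:2]),z])
E
python3 -m inch '[{"claw":-1,"slide":[0,0,-60],"roll":0},{"claw":-1,"slide":[0,0,-120],"roll":0},{"claw":-1,"slide":[0,0,-120],"roll":0},{"claw":-1,"slide":[0,0,-120],"roll":0}]'
python3 - <<'E'
from h import *
go(bed(43,105,150),-1.605)
go(bed(43,105,110),-1.605)
E
```

```text
clock: 8.48
ee_pos: [493.4, -312.1, 153.8]
ee_rot: [0.783, 0.622, 0.0, -0.001]
ft_force: [-0.7, 0.6, -5.3]
width: 23.9
slide [468.1   9.9   4.5] roll 1.378 q7 0.6148401674119305 at [ 493.4 -312.1  153.8] jaw -0.227 w 23.9 F [-0.7  0.6 -5.3] t 8.475
slide [468.1  10.   44.5] roll 1.378 q7 0.6148401674119305 at [ 493.4 -312.1  153.8] jaw -0.227 w 23.9 F [-0.7  0.6 -5.3] t 8.475
```

```bash
python3 -m inch '[{"claw":-1,"slide":[50,1,0],"roll":0.17},{"claw":-1,"slide":[100,2,0],"roll":0.34},{"claw":-1,"slide":[150,3,0],"roll":0.51},{"claw":-1,"slide":[200,4,0],"roll":0.68},{"claw":-1,"slide":[250,5,0],"roll":0.85},{"claw":-1,"slide":[300,6,0],"roll":1.02},{"claw":-1,"slide":[350,7,0],"roll":1.19},{"claw":-1,"slide":[400,8,0],"roll":1.378},{"claw":-1,"slide":[450,9,10],"roll":1.378},{"claw":-1,"slide":[468,10,30],"roll":1.378},{"claw":-1,"slide":[468,10,44],"roll":1.378},{"claw":-1,"slide":[468,10,44],"roll":1.378}]'
python3 - <<'E'
from h import *
crop("top","w1",210,160,170,110,4)
crop("side","w1s",200,150,150,130,5)
go(bed(43,105,80),-1.605)
E
```

```text
clock: 9.98
ee_pos: [607.7, 137.2, 108.7]
ee_rot: [1.0, -0.019, -0.002, 0.001]
ft_force: [0.9, -0.2, -3.5]
width: 23.7
slide [-1.  -4.4 30.8] roll -0.005 q7 -1.3233616013968055 at [609.4 137.4 110.8] jaw -1.61 w 23.5 F [-0.1  0.6 -4. ] t 10.075
```

View pics/w1s.png

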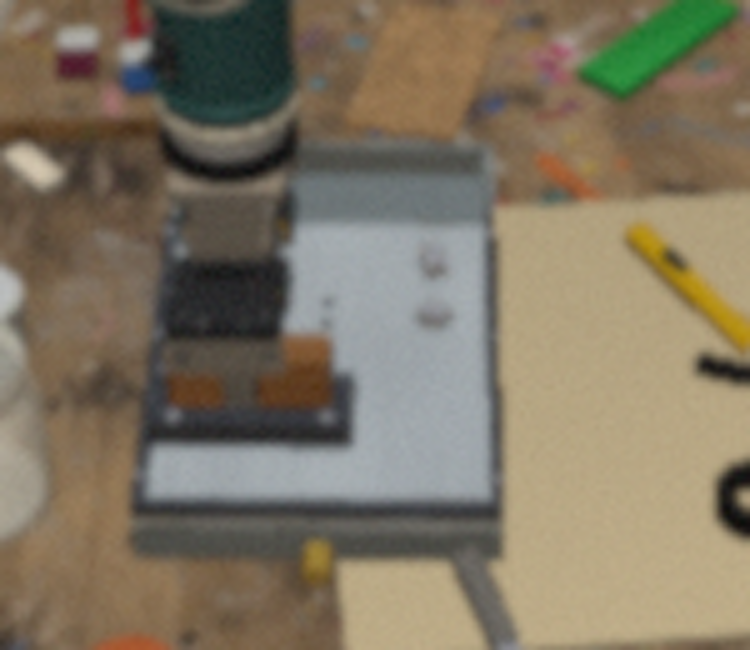

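The side view shows the block held upright and square to the bed, with its near foot edge running from (150,438) to (350,440). The two hexagon and narrow offcuts are still at right.

Run:
```python
from h import *
S=lambda x,y,z:p2w("side",200+(x+.5)/5-.5,150+(y+.5)/5-.5,z)
for p in[(150,438),(350,440)]:
    w=S(*p,80.5);print(w,R.from_euler('z',-YAW).apply([*(w[:2]-O),0]))
go(bed(43,105,80))
```

```text
[664.46356884 151.25257603  80.5       ] [ 98.56470288 116.37038591   0.        ]
[546.92820653 155.89654828  80.5       ] [-19.06059516 117.01624177   0.        ]
slide [-1.  -4.4 30.8] at [609.4 137.4 110.8] jaw -1.61 w 23.5 F [-0.1  0.6 -4. ] t 10.075
```

```bash
python3 -m inch '[{"claw":-1,"slide":[0,0,20],"roll":0.005},{"claw":-1,"slide":[0,0,27],"roll":0.005},{"claw":-1,"slide":[0,0,30],"roll":0.005},{"claw":-1,"slide":[0,0,30],"roll":0.005}]' 60
python3 - <<'E'
from h import *
go(bed(43,-128,80),-1.605)
E
```

```text
clock: 10.58
ee_pos: [609.7, 140.1, 80.8]
ee_rot: [1.0, -0.02, 0.0, -0.0]
ft_force: [-0.8, -0.0, -4.8]
width: 23.3
slide [  0.3 231.4   0.8] roll -0.006 q7 -1.3029081293286073 at [609.7 140.1  80.8] jaw -1.611 w 23.3 F [-0.8 -0.  -4.8] t 10.575
```

```bash
python3 -m inch '[{"claw":-1,"slide":[0,10,1.5],"roll":-0.005},{"claw":-1,"slide":[0,30,1.5],"roll":-0.005},{"claw":-1,"slide":[0,50,1.5],"roll":-0.005},{"claw":-1,"slide":[0,70,1.5],"roll":-0.005},{"claw":-1,"slide":[0,90,1.5],"roll":-0.005},{"claw":-1,"slide":[0,110,1.5],"roll":-0.005},{"claw":-1,"slide":[0,130,1.5],"roll":-0.005},{"claw":-1,"slide":[0,150,1.5],"roll":-0.005},{"claw":-1,"slide":[0,170,1.5],"roll":-0.005},{"claw":-1,"slide":[0,185,1.5],"roll":-0.005},{"claw":-1,"slide":[0,185,1.5],"roll":-0.005}]'
python3 - <<'E'
from h import *
go(bed(43,-133,80),-1.605)
crop("top","w2",210,160,170,110,4)
E
```

```text
clock: 11.95
ee_pos: [602.1, -48.4, 80.3]
ee_rot: [1.0, -0.019, 0.001, 0.001]
ft_force: [0.4, -2.5, 7.4]
width: 24.2
slide [ 0.2 47.7  0.4] roll -0.005 q7 -0.9941069880933987 at [602.1 -48.4  80.3] jaw -1.61 w 24.2 F [ 0.4 -2.5  7.4] t 11.95
```

```bash
python3 -m inch '[{"claw":-1,"slide":[0,12,-1],"roll":-0.003},{"claw":-1,"slide":[0,24,-1],"roll":-0.003},{"claw":-1,"slide":[0,36,-1],"roll":-0.003},{"claw":-1,"slide":[0,48,-1],"roll":-0.003},{"claw":-1,"slide":[0,48,-1],"roll":-0.003},{"claw":-1,"slide":[0,48,-1],"roll":-0.003},{"claw":-1,"slide":[0,30,-50],"roll":-0.003},{"claw":-1,"slide":[0,0,-50],"roll":-0.003},{"claw":-1,"slide":[0,-60,-50],"roll":-0.003},{"claw":-1,"slide":[0,-120,-50],"roll":-0.003},{"claw":-1,"slide":[0,-180,-50],"roll":-0.003},{"claw":-1,"slide":[0,-180,-50],"roll":-0.003}]'
python3 - <<'E'
from h import *
go(bed(-36,105,110),-1.605)
crop("side","w3",220,165,100,110,5)
E
```

```text
clock: 13.5
ee_pos: [606.5, 143.4, 126.7]
ee_rot: [1.0, -0.01, -0.002, -0.001]
ft_force: [-0.2, -1.4, -4.3]
width: 23.4
slide [-76.8   0.6  17. ] roll 0.014 q7 -1.328856285291144 at [606.5 143.4 126.7] jaw -1.591 w 23.4 F [-0.2 -1.4 -4.3] t 13.5
```

View pics/w3.png

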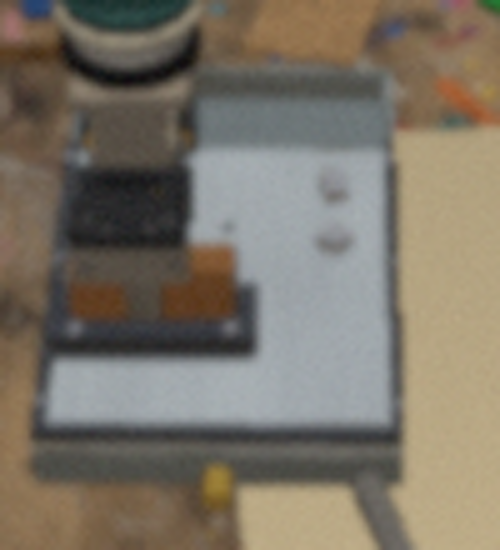

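The side view shows the block still gripped squarely and the two remaining offcuts at (333,185) and (333,240). Now the second pass.

```bash
python3 -m inch '[{"claw":-1,"slide":[-40,0,0],"roll":0},{"claw":-1,"slide":[-76,0,0],"roll":0},{"claw":-1,"slide":[-76,0,20],"roll":0},{"claw":-1,"slide":[-76,0,40],"roll":0},{"claw":-1,"slide":[-76,0,46],"roll":0},{"claw":-1,"slide":[-76,0,46],"roll":0}]'
python3 - <<'E'
from h import *
go(bed(-36,-133,80),-1.605)
go(bed(-36,105,79.5),-1.605)
E
```

```text
clock: 14.3
ee_pos: [532.8, 136.8, 82.5]
ee_rot: [1.0, -0.017, -0.0, 0.001]
ft_force: [0.9, -0.6, -4.7]
width: 23.7
slide [ -3.6 230.4   2.8] roll 0.001 q7 -1.2970720633119792 at [532.8 136.8  82.5] jaw -1.604 w 23.7 F [ 0.9 -0.6 -4.7] t 14.3
slide [-3.4 -7.6  3. ] roll 0.001 q7 -1.2970720633119792 at [532.8 136.8  82.5] jaw -1.604 w 23.7 F [ 0.9 -0.6 -4.7] t 14.3
```

```bash
python3 -m inch '[{"claw":-1,"slide":[-3,0,3],"roll":0},{"claw":-1,"slide":[-3,20,3.5],"roll":0},{"claw":-1,"slide":[-3,40,3.5],"roll":0},{"claw":-1,"slide":[-3,60,3.5],"roll":0},{"claw":-1,"slide":[-3,80,3.5],"roll":0},{"claw":-1,"slide":[-3,100,3.5],"roll":0},{"claw":-1,"slide":[-3,120,3.5],"roll":0},{"claw":-1,"slide":[-3,140,3.5],"roll":0},{"claw":-1,"slide":[-3,160,3.5],"roll":0},{"claw":-1,"slide":[-3,180,3.5],"roll":0},{"claw":-1,"slide":[-3,180,3.5],"roll":0}]'
python3 - <<'E'
from h import *
go(bed(-36,-133,80),-1.605)
E
```

```text
clock: 15.68
ee_pos: [523.4, -46.6, 80.3]
ee_rot: [1.0, -0.018, 0.001, 0.002]
ft_force: [-1.2, -5.4, 6.0]
width: 23.2
slide [-0.2 46.9  0.5] roll -0.002 q7 -0.9636715896091352 at [523.4 -46.6  80.3] jaw -1.607 w 23.2 F [-1.2 -5.4  6. ] t 15.675
```

```bash
python3 -m inch '[{"claw":-1,"slide":[0,12,-1],"roll":0},{"claw":-1,"slide":[0,24,-1],"roll":0},{"claw":-1,"slide":[0,36,-1],"roll":0},{"claw":-1,"slide":[0,47,-1],"roll":0},{"claw":-1,"slide":[0,47,-1],"roll":0},{"claw":-1,"slide":[0,47,-1],"roll":0},{"claw":-1,"slide":[0,40,-60],"roll":0},{"claw":-1,"slide":[-10,40,-110],"roll":0},{"claw":-1,"slide":[-60,80,-110],"roll":0},{"claw":-1,"slide":[-60,140,-110],"roll":0},{"claw":-1,"slide":[-60,200,-110],"roll":0},{"claw":-1,"slide":[-60,200,-110],"roll":0}]'
python3 - <<'E'
from h import *
go([493.4,-313.8,180],-0.228)
crop("top","w4",210,160,170,120,4.6)
E
```

```text
clock: 17.18
ee_pos: [455.1, -246.2, 190.5]
ee_rot: [1.0, -0.021, 0.001, 0.002]
ft_force: [0.1, 0.4, -5.5]
width: 23.9
slide [41.1 65.9 10.8] roll -1.385 q7 -0.7225950890716758 at [ 455.1 -246.2  190.5] jaw -1.613 w 23.9 F [ 0.1  0.4 -5.5] t 17.175
```

View pics/w4.png

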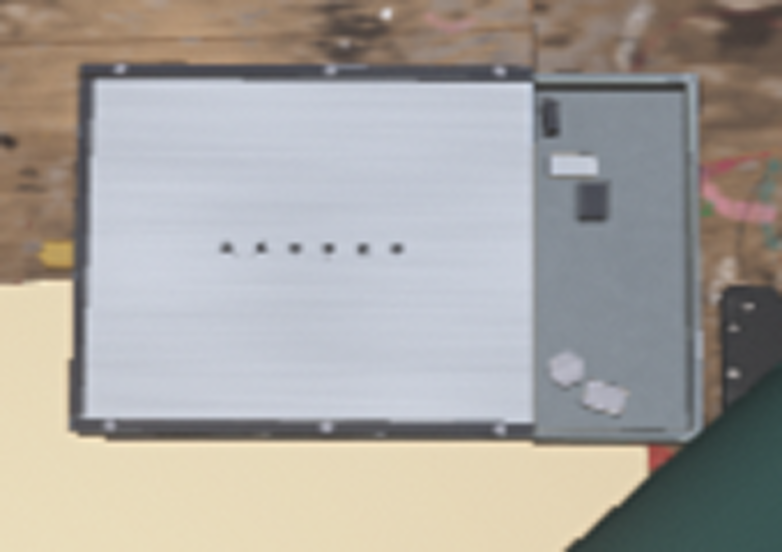

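The plate is bare with all six holes visible at (227..397,248), and all five offcuts lie in the trough. Now I put the block back on the cork.

```bash
python3 -m inch '[{"claw":-1,"slide":[5,8,0],"roll":-0.17},{"claw":-1,"slide":[10,16,0],"roll":-0.34},{"claw":-1,"slide":[15,24,0],"roll":-0.51},{"claw":-1,"slide":[20,32,0],"roll":-0.68},{"claw":-1,"slide":[25,40,0],"roll":-0.85},{"claw":-1,"slide":[30,48,0],"roll":-1.02},{"claw":-1,"slide":[33,66,0],"roll":-1.19},{"claw":-1,"slide":[33,66,60],"roll":-1.352},{"claw":-1,"slide":[33,66,100],"roll":-1.352},{"claw":-1,"slide":[33,66,100],"roll":-1.352},{"claw":-1,"slide":[33,66,100],"roll":-1.352}]'
python3 - <<'E'
from h import *
crop("top","r1",370,160,100,120,5)
go([486,-314.1,37],-0.261)
E
```

```text
clock: 18.6
ee_pos: [489.3, -306.8, 91.0]
ee_rot: [0.79, 0.614, 0.0, 0.001]
ft_force: [-0.7, -0.1, -3.7]
width: 23.6
slide [-7.5 -1.9 54.5] roll 0.011 q7 0.643044613681296 at [ 489.6 -307.2   91.5] jaw -0.25 w 23.5 F [ 0.1 -0.6 -4.7] t 18.65
```

```bash
python3 -m inch '[{"claw":-1,"slide":[-7,-2,20],"roll":0.01},{"claw":-1,"slide":[-7,-2,45],"roll":0.01},{"claw":-1,"slide":[-7,-2,53],"roll":0.01},{"claw":-1,"slide":[-7,-2,55],"roll":0.01},{"claw":-1,"slide":[-7,-2,55],"roll":0.01}]'
python3 - <<'E'
from h import *
go([486,-314.1,37],-0.261)
E
```

```text
clock: 19.27
ee_pos: [483.4, -313.3, 36.2]
ee_rot: [0.793, 0.609, 0.0, -0.001]
ft_force: [-5.2, 4.3, 10.0]
width: 23.5
slide [-0.1  2.7 -0.8] roll -0.001 q7 0.7000795084882994 at [ 483.4 -313.3   36.2] jaw -0.262 w 23.5 F [-5.2  4.3 10. ] t 19.275
```

Block is on the cork (10 N up). I release, rise, move off and check; then on to the bar.

```bash
python3 -m inch '[{"claw":0.0,"slide":[0,0,-0.5],"roll":0},{"claw":0.0,"slide":[0,0,-0.5],"roll":0},{"claw":0.0,"slide":[0,0,-0.5],"roll":0},{"claw":0.2,"slide":[0,0,-50],"roll":0},{"claw":0.2,"slide":[0,0,-110],"roll":0},{"claw":0.4,"slide":[60,0,-150],"roll":0},{"claw":0.4,"slide":[120,0,-150],"roll":0},{"claw":0.4,"slide":[180,0,-150],"roll":0},{"claw":0.4,"slide":[240,0,-150],"roll":0},{"claw":0.4,"slide":[240,0,-150],"roll":0}]'
python3 - <<'E'
from h import *
crop("top","r2",360,165,110,120,5)
go([614.75,-328,150],-1.6736+np.pi/2)
E
```

```text
clock: 20.52
ee_pos: [547.6, -75.2, 184.3]
ee_rot: [0.79, 0.613, 0.001, -0.001]
ft_force: [0.5, -0.5, 0.9]
width: 64.2
slide [-224.   128.7   34.4] roll -0.153 q7 0.1037054674538712 at [546.9 -78.7 184.5] jaw -0.256 w 64.2 F [-0.2 -1.1 -0.2] t 20.575
```

View pics/r2.png

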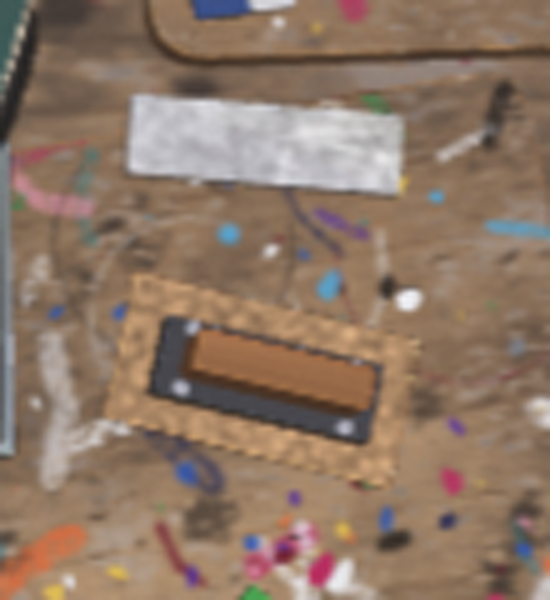

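The view shows the block upright and wholly on the cork, with margins all round. The bar is unmoved, with corners (132,95), (404,116), (400,194), (127,174).

```bash
python3 -m inch '[{"claw":0.5,"slide":[-60,34,0],"roll":-0.15},{"claw":0.5,"slide":[-112,64,0],"roll":-0.15},{"claw":0.5,"slide":[-168,96,0],"roll":-0.15},{"claw":0.5,"slide":[-224,129,20],"roll":-0.153},{"claw":0.5,"slide":[-224,129,80],"roll":-0.153},{"claw":0.5,"slide":[-224,129,120],"roll":-0.153},{"claw":0.5,"slide":[-224,129,120],"roll":-0.153},{"claw":0.5,"slide":[-224,129,120],"roll":-0.153}]'
python3 - <<'E'
from h import *
go([614.75,-328,3],-1.6736+np.pi/2)
E
```

```text
clock: 21.58
ee_pos: [613.4, -333.0, 66.6]
ee_rot: [0.745, 0.667, 0.0, 0.001]
ft_force: [1.3, -0.8, 0.6]
width: 69.0
slide [ 5.2  0.6 63.6] roll -0.006 q7 0.7050403872852723 at [ 613.4 -333.    66.6] jaw -0.109 w 69.0 F [ 1.3 -0.8  0.6] t 21.575
```

```bash
python3 -m inch '[{"claw":0.5,"slide":[5,0.5,30],"roll":-0.006},{"claw":0.5,"slide":[5,0.5,55],"roll":-0.006},{"claw":0.5,"slide":[5,0.5,62],"roll":-0.006},{"claw":0.5,"slide":[5,0.5,63],"roll":-0.006},{"claw":-1,"slide":[5,0.5,63],"roll":-0.006},{"claw":-1,"slide":[5,0.5,63],"roll":-0.006},{"claw":-1,"slide":[5,0.5,63],"roll":-0.006},{"claw":-1,"slide":[5,0.5,63],"roll":-0.006},{"claw":-1,"slide":[5,0.5,63],"roll":-0.006}]' 60
python3 - <<'E'
from h import *
go([614.75,-328,3],-1.6736+np.pi/2)
E
```

```text
clock: 22.7
ee_pos: [614.7, -326.6, 2.4]
ee_rot: [0.742, 0.67, 0.0, 0.001]
ft_force: [0.2, 0.3, 4.0]
width: 44.2
slide [-1.4  0.2 -0.6] roll 0.001 q7 0.7353394202078835 at [ 614.7 -326.6    2.4] jaw -0.102 w 44.2 F [0.2 0.3 4. ] t 22.7
```

```bash
python3 -m inch '[{"claw":-1,"slide":[0,0,-30],"roll":0},{"claw":-1,"slide":[0,0,-80],"roll":0},{"claw":-1,"slide":[0,0,-130],"roll":0},{"claw":-1,"slide":[0,0,-130],"roll":0},{"claw":-1,"slide":[0,0,-130],"roll":0}]'
python3 - <<'E'
from h import *
go(bed(0,10,130),-0.034)
E
```

```text
clock: 23.32
ee_pos: [612.8, -325.0, 129.4]
ee_rot: [0.742, 0.67, -0.0, -0.002]
ft_force: [-0.8, 0.4, -4.9]
width: 43.9
slide [366.2 -88.1   0.4] roll -0.068 q7 0.671429609995789 at [ 612.8 -325.   129.4] jaw -0.102 w 43.9 F [-0.8  0.4 -4.9] t 23.325
```

```bash
python3 -m inch '[{"claw":-1,"slide":[45,-11,0],"roll":-0.068},{"claw":-1,"slide":[90,-22,0],"roll":-0.068},{"claw":-1,"slide":[135,-33,0],"roll":-0.068},{"claw":-1,"slide":[180,-44,0],"roll":-0.068},{"claw":-1,"slide":[225,-54,0],"roll":-0.068},{"claw":-1,"slide":[270,-65,0],"roll":-0.068},{"claw":-1,"slide":[315,-76,0],"roll":-0.068},{"claw":-1,"slide":[350,-84,10],"roll":-0.068},{"claw":-1,"slide":[366,-88,40],"roll":-0.068},{"claw":-1,"slide":[366,-88,50],"roll":-0.068},{"claw":-1,"slide":[366,-88,50],"roll":-0.068}]'
python3 - <<'E'
from h import *
crop("side","b1",215,160,110,110,5)
go(bed(0,10,53),-0.034)
E
```

```text
clock: 24.7
ee_pos: [562.7, 45.1, 80.2]
ee_rot: [0.72, 0.694, -0.002, -0.0]
ft_force: [0.0, 0.1, -5.0]
width: 44.0
slide [ 3.4 -1.4 28.2] roll -0.002 q7 0.18430668743241027 at [563.7  44.9  81.2] jaw -0.036 w 44.2 F [ 0.1 -0.4 -4.1] t 24.75
```

View pics/b1.png

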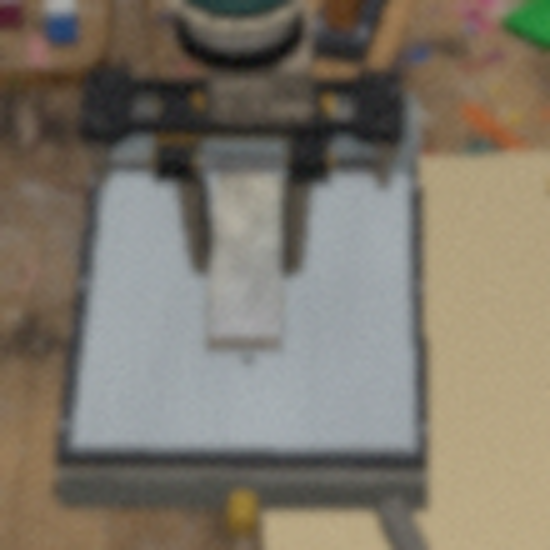

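The side view shows the bar gripped level and in line with the bed, its near end's bottom edge at (245,348), with the last hole showing just beyond it at (248,358).

Run:
```python
from h import *
S=lambda x,y,z:p2w("side",215+(x+.5)/5-.5,160+(y+.5)/5-.5,z)
w=S(245,349,78.8);print(R.from_euler('z',-YAW).apply([*(w[:2]-O),0]),"now; TCP bed",R.from_euler('z',-YAW).apply([*(tool()[0][:2]-O),0]))
w=S(248,358,50);print(R.from_euler('z',-YAW).apply([*(w[:2]-O),0]),"hole expect 0,60")
```

```text
[-0.31472412 80.68178479  0.        ] now; TCP bed [1.45072809 6.6133865  0.        ]
[-0.93445165 58.60820506  0.        ] hole expect 0,60
```

```bash
python3 -m inch '[{"claw":-1,"slide":[3.5,-1.5,15],"roll":0},{"claw":-1,"slide":[3.5,-1.5,24],"roll":0},{"claw":-1,"slide":[3.5,-1.5,28],"roll":0},{"claw":-1,"slide":[3.5,-1.5,29],"roll":0},{"claw":-1,"slide":[3.5,-1.5,29],"roll":0}]'
python3 - <<'E'
from h import *
go(bed(0,10,52.4),-0.034)
E
```

```text
clock: 25.38
ee_pos: [562.7, 50.2, 52.9]
ee_rot: [0.719, 0.695, 0.0, 0.0]
ft_force: [0.1, -0.1, -3.5]
width: 44.2
slide [-1.9 -0.3  0.5] roll -0.0 q7 0.20488430086906573 at [562.7  50.2  52.9] jaw -0.034 w 44.2 F [ 0.1 -0.1 -3.5] t 25.375
```

```bash
python3 -m inch '[{"claw":-1,"slide":[-2,0,0.8],"roll":0},{"claw":-1,"slide":[-2,0,1],"roll":0},{"claw":0.5,"slide":[-2,0,1],"roll":0},{"claw":0.5,"slide":[-2,0,1],"roll":0},{"claw":0.5,"slide":[-2,0,0.5],"roll":0},{"claw":0.5,"slide":[-2,0,-50],"roll":0},{"claw":0.5,"slide":[-2,0,-110],"roll":0},{"claw":0.5,"slide":[50,-10,-130],"roll":0},{"claw":0.2,"slide":[110,-50,-130],"roll":0},{"claw":0.2,"slide":[160,-90,-130],"roll":0},{"claw":0.2,"slide":[160,-90,-130],"roll":0}]'
python3 - <<'E'
from h import *
crop("top","b2",140,165,160,115,5)
crop("side","b2s",195,70,160,200,3)
go([453.7+85*np.cos(-1.299),357.6+85*np.sin(-1.299),150],-1.299+np.pi/2)
E
```

```text
clock: 26.75
ee_pos: [475.2, 217.4, 182.5]
ee_rot: [0.716, 0.698, -0.0, -0.001]
ft_force: [0.8, -1.7, 0.5]
width: 55.2
slide [61.3 -2.8 32.8] roll -0.303 q7 -0.29073301995578954 at [477.4 214.4 182.8] jaw -0.031 w 55.1 F [-0.2 -0.1  0.4] t 26.85
```

View pics/b2s.png

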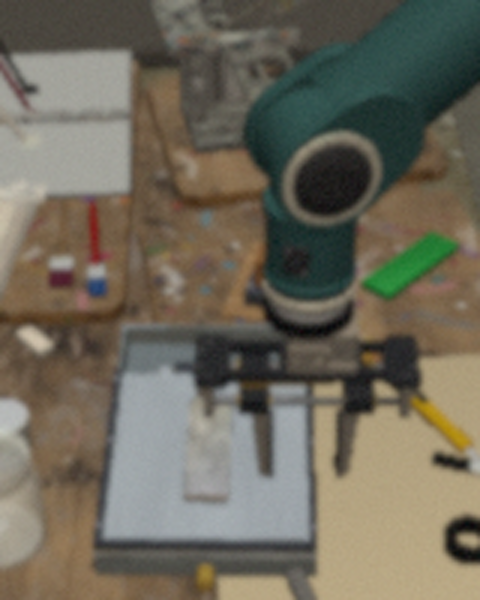

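The side view shows the bar flat on the plate along the bed, near end at about (206,500), no hole visible. Next I work out its position from the top picture and prepare the valve move.

```bash
python3 -m inch '[{"claw":0.2,"slide":[61,-3,0],"roll":-0.15},{"claw":0.2,"slide":[61,-3,0],"roll":-0.303},{"claw":0.2,"slide":[61,-3,20],"roll":-0.303},{"claw":0.2,"slide":[61,-3,20],"roll":-0.303}]'
python3 - <<'E'
from h import *
crop("top","b3",200,165,170,100,4.7)
w=p2w("side",195+(206+.5)/3-.5,70+(500+.5)/3-.5,50);print(R.from_euler('z',-YAW).apply([*(w[:2]-O),0]),"expect 0,85")
go([453.7+85*np.cos(-1.299),357.6+85*np.sin(-1.299),68],-1.299+np.pi/2)
E
```

```text
clock: 27.35
ee_pos: [477.8, 271.7, 161.7]
ee_rot: [0.607, 0.794, -0.001, 0.0]
ft_force: [-0.3, -0.6, -0.1]
width: 55.2
[ 1.04078505 80.99642989  0.        ] expect 0,85
slide [ 3.9 -0.6 94.5] roll -0.006 q7 -0.09051788687169512 at [478.2 272.2 162.5] jaw 0.265 w 55.3 F [ 1.1  1.  -0.8] t 27.4
```

View pics/b3.png

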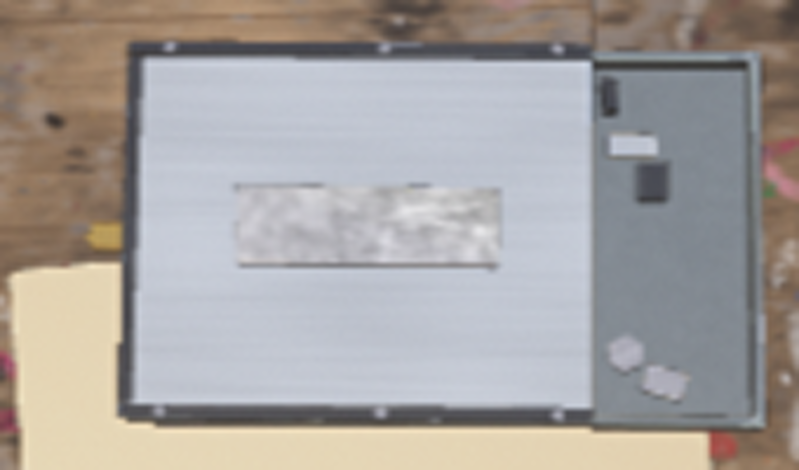

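The top view shows the bar from (237,226) to (499,226), i.e. full-image columns 250–306. The holes ran from 259 to 296 at the same row, so all are covered. Offcuts are still in the trough; now the valve.

```bash
python3 -m inch '[{"claw":0.2,"slide":[3.5,0,50],"roll":-0.006},{"claw":0.2,"slide":[3.5,0,94],"roll":-0.006},{"claw":0.2,"slide":[3.5,0,94],"roll":-0.006},{"claw":-1,"slide":[3.5,0,94],"roll":-0.006},{"claw":-1,"slide":[3.5,0,94],"roll":-0.006},{"claw":-1,"slide":[3.5,0,94],"roll":-0.006},{"claw":-1,"slide":[3.5,0,94],"roll":-0.006},{"claw":-1,"slide":[3.5,0,94],"roll":-0.006}]' 20
python3 - <<'E'
from h import *
go([453.7+85*np.cos(-1.299),357.6+85*np.sin(-1.299),68],-1.299+np.pi/2)
p,r,s=tool(); c=np.array([453.7,357.6]); v=p[:2]-c; print(np.linalg.norm(v),np.arctan2(v[1],v[0]))
for k in range(1,12):
    a=1.64*k/11; w=R.from_euler('z',a).apply([*v,0])[:2]+c
    print(k,np.round(r.inv().apply([*(w-p[:2]),0]),0),round(-a,3))
E
```

```text
clock: 28.4
ee_pos: [477.5, 278.4, 69.6]
ee_rot: [0.603, 0.798, 0.001, 0.001]
ft_force: [2.7, 1.2, 3.8]
width: 18.0
slide [-2.3 -1.7  1.6] roll 0.004 q7 -0.008507101050252073 at [477.5 278.4  69.6] jaw 0.276 w 18.0 F [2.7 1.2 3.8] t 28.4
82.69288462797677 -1.2788539999591202
1 [ 1. 12.  0.] -0.149
2 [ 4. 24.  0.] -0.298
3 [ 9. 36.  0.] -0.447
4 [15. 46.  0.] -0.596
5 [23. 56.  0.] -0.745
6 [32. 64.  0.] -0.895
7 [42. 71.  0.] -1.044
8 [53. 76.  0.] -1.193
9 [65. 79.  0.] -1.342
10 [77. 81.  0.] -1.491
11 [90. 81.  0.] -1.64
```

```bash
python3 -m inch '[{"claw":-1,"slide":[1,12,0],"roll":-0.149},{"claw":-1,"slide":[4,24,0],"roll":-0.298},{"claw":-1,"slide":[9,36,0],"roll":-0.447},{"claw":-1,"slide":[15,46,0],"roll":-0.596},{"claw":-1,"slide":[23,56,0],"roll":-0.745},{"claw":-1,"slide":[32,64,0],"roll":-0.895},{"claw":-1,"slide":[42,71,0],"roll":-1.044},{"claw":-1,"slide":[53,76,0],"roll":-1.193},{"claw":-1,"slide":[65,79,0],"roll":-1.342},{"claw":-1,"slide":[77,81,0],"roll":-1.491},{"claw":-1,"slide":[88,81,0],"roll":-1.62},{"claw":-1,"slide":[88,81,0],"roll":-1.62}]'
python3 - <<'E'
from h import *
go([453.7+85*np.cos(.272),357.6+85*np.sin(.272),68],.272+np.pi/2)
E
```

```text
clock: 29.9
ee_pos: [534.1, 384.4, 69.7]
ee_rot: [-0.161, 0.987, 0.0, 0.003]
ft_force: [8.0, 0.9, -0.2]
width: 17.8
slide [-0.1 -4.2  1.7] roll 0.051 q7 1.2375648117190232 at [534.1 384.4  69.7] jaw 1.893 w 17.8 F [ 8.   0.9 -0.2] t 29.9
```

```bash
python3 -m inch '[{"claw":-1,"slide":[0,3,0],"roll":0},{"claw":-1,"slide":[0,3,0],"roll":0},{"claw":-1,"slide":[0,3,0],"roll":0}]'
python3 -m inch '[{"claw":0.1,"slide":[0,-3,0],"roll":0},{"claw":0.1,"slide":[0,-3,0],"roll":0},{"claw":0.1,"slide":[0,-3,0],"roll":0},{"claw":0.1,"slide":[0,-3,-50],"roll":0},{"claw":0.1,"slide":[0,-3,-100],"roll":0},{"claw":0.1,"slide":[0,50,-150],"roll":0},{"claw":0.1,"slide":[-30,100,-180],"roll":0},{"claw":0.1,"slide":[-30,160,-180],"roll":0},{"claw":0.1,"slide":[-30,200,-180],"roll":0},{"claw":0.1,"slide":[-30,200,-180],"roll":0}]'
python3 - <<'E'
from h import *
crop("top","v3",140,165,160,115,5)
E
```

```text
clock: 30.28
ee_pos: [534.1, 384.4, 69.7]
ee_rot: [-0.159, 0.987, -0.001, 0.003]
ft_force: [9.0, -3.2, 1.6]
width: 17.9
clock: 31.52
ee_pos: [488.9, 591.5, 247.3]
ee_rot: [-0.165, 0.986, 0.001, -0.002]
ft_force: [0.7, -0.0, -0.6]
width: 50.6
```

View pics/v3.png

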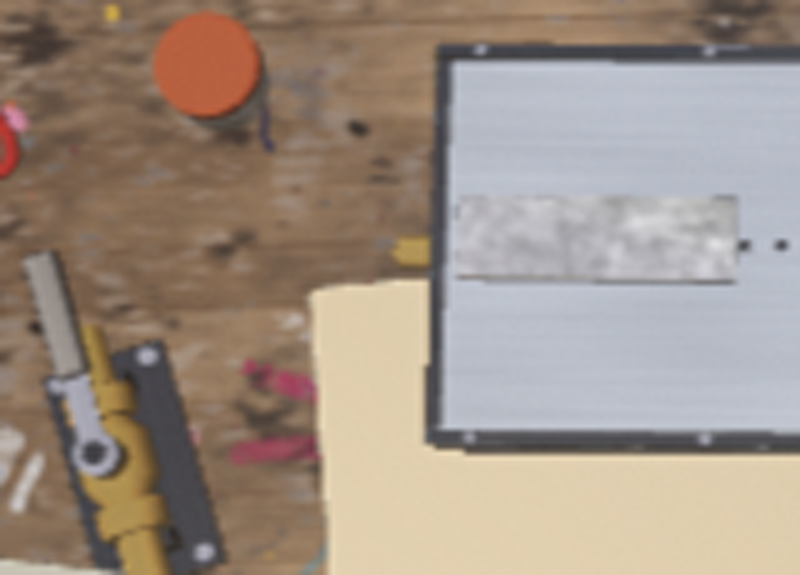

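The view shows the valve open again, but the bar has been knocked about 60 mm towards +y: it now spans (457..738, 197..280) and two holes show at (745,245) and (782,245). I shut the valve again first, then re-lay the bar.

Run:
```python
from h import *
go([453.7+85*np.cos(.272),357.6+85*np.sin(.272),150],.272+np.pi/2)
```

```text
slide [  25.1 -211.2   97.5] roll 0.057 q7 0.9913374156412662 at [491.3 588.5 247.4] jaw 1.899 w 50.6 F [-0.1  0.   0.5] t 31.575
```

```bash
python3 -m inch '[{"claw":0.2,"slide":[12,-60,20],"roll":0.057},{"claw":0.2,"slide":[20,-120,40],"roll":0.057},{"claw":0.2,"slide":[25,-170,60],"roll":0.057},{"claw":0.2,"slide":[25,-211,80],"roll":0.057},{"claw":0.2,"slide":[25,-211,97],"roll":0.057},{"claw":0.2,"slide":[25,-211,97],"roll":0.057},{"claw":0.2,"slide":[25,-211,97],"roll":0.057}]'
python3 - <<'E'
from h import *
go([453.7+85*np.cos(.272),357.6+85*np.sin(.272),68],.272+np.pi/2)
E
```

```text
clock: 32.45
ee_pos: [537.1, 379.9, 152.3]
ee_rot: [-0.134, 0.991, 0.001, 0.0]
ft_force: [0.5, 0.6, 1.0]
width: 55.3
slide [ 1.4  0.8 84.3] roll -0.003 q7 1.1975860318825742 at [537.1 379.9 152.3] jaw 1.84 w 55.3 F [0.5 0.6 1. ] t 32.45
```

```bash
python3 -m inch '[{"claw":0.2,"slide":[1,1,45],"roll":0},{"claw":0.2,"slide":[1,1,84],"roll":0},{"claw":0.2,"slide":[1,1,84],"roll":0},{"claw":-1,"slide":[1,1,84],"roll":0},{"claw":-1,"slide":[1,1,84],"roll":0},{"claw":-1,"slide":[1,1,84],"roll":0},{"claw":-1,"slide":[1,1,84],"roll":0},{"claw":-1,"slide":[1,1,84],"roll":0}]' 20
python3 -m inch '[{"claw":-1,"slide":[1,-13,0],"roll":0.147},{"claw":-1,"slide":[4,-25,0],"roll":0.295},{"claw":-1,"slide":[8,-37,0],"roll":0.442},{"claw":-1,"slide":[15,-48,0],"roll":0.589},{"claw":-1,"slide":[22,-58,0],"roll":0.736},{"claw":-1,"slide":[32,-67,0],"roll":0.884},{"claw":-1,"slide":[42,-74,0],"roll":1.031},{"claw":-1,"slide":[53,-80,0],"roll":1.178},{"claw":-1,"slide":[65,-84,0],"roll":1.325},{"claw":-1,"slide":[78,-86,0],"roll":1.473},{"claw":-1,"slide":[90,-86,0],"roll":1.62},{"claw":-1,"slide":[90,-86,0],"roll":1.62}]'
python3 -m inch '[{"claw":0.1,"slide":[0,0,0],"roll":0},{"claw":0.1,"slide":[0,0,0],"roll":0},{"claw":0.1,"slide":[0,0,0],"roll":0},{"claw":0.1,"slide":[0,0,-50],"roll":0},{"claw":0.1,"slide":[0,0,-100],"roll":0},{"claw":0.1,"slide":[0,0,-130],"roll":0},{"claw":0.1,"slide":[60,0,-150],"roll":0},{"claw":0.1,"slide":[120,0,-150],"roll":0},{"claw":0.1,"slide":[180,0,-150],"roll":0},{"claw":0.1,"slide":[180,0,-150],"roll":0}]'
python3 - <<'E'
from h import *
crop("top","v4",140,165,160,115,5)
A=lambda x,y,z:p2w("top",140+(x+.5)/5-.5,165+(y+.5)/5-.5,z)
W=np.array([A(*p,62) for p in[(457,198),(738,196),(738,283),(457,278)]]);e=W[1]-W[0]+W[2]-W[3];a=np.arctan2(e[1],e[0])
print(W.mean(0),a,np.linalg.norm(np.diff(W,axis=0),axis=1),R.from_euler('z',-YAW).apply([*(W.mean(0)[:2]-O),0]))
go([*W.mean(0)[:2],120],a+np.pi/2)
E
```

```text
clock: 33.45
ee_pos: [537.0, 380.9, 69.2]
ee_rot: [-0.133, 0.991, 0.001, 0.001]
ft_force: [-0.0, 3.3, 5.8]
width: 18.0
clock: 34.95
ee_pos: [477.7, 277.4, 69.5]
ee_rot: [0.625, 0.78, 0.007, 0.003]
ft_force: [13.1, 11.7, -8.7]
width: 18.7
clock: 36.2
ee_pos: [429.6, 452.6, 216.2]
ee_rot: [0.623, 0.782, -0.001, -0.001]
ft_force: [-0.2, -1.1, -0.8]
width: 50.4
[565.17532601  97.38594443  62.        ] -1.6060622301367493 [151.59277022  47.43306918 150.80291898] [ 1.16495577 59.15973633  0.        ]
slide [-372.5   53.1   97. ] roll 0.257 q7 -0.43692718724982665 at [431.5 449.3 216.4] jaw 0.222 w 50.4 F [-0.  -0.1 -0.5] t 36.25
```

View pics/v4.png

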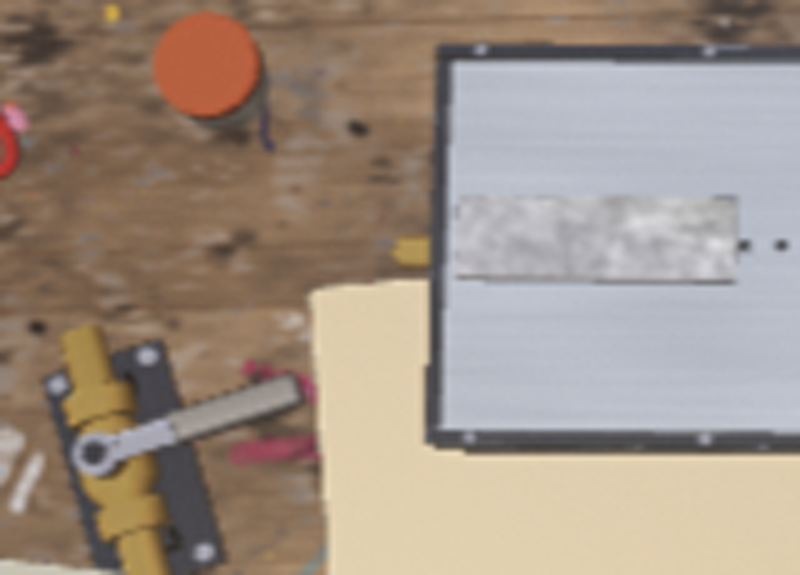

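The valve is shut again, with the handle from (97,453) to (298,385), across the pipe. The bar hasn't moved since. Now I re-lay it.

```bash
python3 -m inch '[{"claw":0.5,"slide":[-60,9,0],"roll":0.1},{"claw":0.5,"slide":[-120,18,0],"roll":0.257},{"claw":0.5,"slide":[-180,26,20],"roll":0.257},{"claw":0.5,"slide":[-240,35,40],"roll":0.257},{"claw":0.5,"slide":[-300,43,60],"roll":0.257},{"claw":0.5,"slide":[-350,50,80],"roll":0.257},{"claw":0.5,"slide":[-372,53,97],"roll":0.257},{"claw":0.5,"slide":[-372,53,97],"roll":0.257},{"claw":0.5,"slide":[-372,53,97],"roll":0.257}]'
python3 - <<'E'
from h import *
go([565.2,97.4,52.5],-0.035)
E
```

```text
clock: 37.38
ee_pos: [565.1, 96.8, 121.1]
ee_rot: [0.721, 0.693, 0.0, -0.0]
ft_force: [-0.2, 0.6, -0.7]
width: 68.8
slide [ 0.5  0.1 68.6] roll -0.004 q7 0.055677822104008005 at [565.1  96.8 121.1] jaw -0.039 w 68.8 F [-0.2  0.6 -0.7] t 37.375
```

```bash
python3 -m inch '[{"claw":0.5,"slide":[0,0,40],"roll":-0.004},{"claw":0.5,"slide":[0,0,62],"roll":-0.004},{"claw":0.5,"slide":[0,0,68],"roll":-0.004},{"claw":0.5,"slide":[0,0,68],"roll":-0.004},{"claw":-1,"slide":[0,0,68],"roll":-0.004},{"claw":-1,"slide":[0,0,68],"roll":-0.004},{"claw":-1,"slide":[0,0,68],"roll":-0.004},{"claw":-1,"slide":[0,0,68],"roll":-0.004},{"claw":-1,"slide":[0,0,68],"roll":-0.004}]' 60
python3 -m inch '[{"claw":-1,"slide":[0,0,-12],"roll":0},{"claw":-1,"slide":[0,0,-15],"roll":0},{"claw":-1,"slide":[-25,0,-15],"roll":0},{"claw":-1,"slide":[-49,0,-15],"roll":0},{"claw":-1,"slide":[-49,0,-15],"roll":0},{"claw":-1,"slide":[-49,0,-15],"roll":0}]'
python3 - <<'E'
from h import *
go(bed(0,10,53),-0.034)
E
```

```text
clock: 38.5
ee_pos: [565.7, 96.6, 53.3]
ee_rot: [0.719, 0.695, 0.0, -0.0]
ft_force: [-1.5, -0.1, 5.9]
width: 43.8
clock: 39.25
ee_pos: [563.6, 48.2, 67.5]
ee_rot: [0.719, 0.695, 0.0, -0.0]
ft_force: [-0.2, 0.6, -4.4]
width: 43.8
slide [ 0.  -1.2 14.5] roll -0.001 q7 0.19316557769859827 at [563.6  48.2  67.5] jaw -0.035 w 43.8 F [-0.2  0.6 -4.4] t 39.25
```

```bash
python3 -m inch '[{"claw":-1,"slide":[0,-1,8],"roll":0},{"claw":-1,"slide":[0,-1,13],"roll":0},{"claw":-1,"slide":[0,-1,14.5],"roll":0},{"claw":-1,"slide":[0,-1,15],"roll":0},{"claw":-1,"slide":[0,-1,15],"roll":0}]'
python3 -m inch '[{"claw":0.5,"slide":[0,0,0],"roll":0},{"claw":0.5,"slide":[0,0,0],"roll":0},{"claw":0.5,"slide":[0,0,-1],"roll":0},{"claw":0.5,"slide":[0,0,-50],"roll":0},{"claw":0.5,"slide":[0,0,-110],"roll":0},{"claw":0.5,"slide":[50,-10,-120],"roll":0},{"claw":0.2,"slide":[110,-40,-120],"roll":0},{"claw":0.2,"slide":[160,-70,-120],"roll":0},{"claw":0.2,"slide":[222,-93,-120],"roll":-0.15},{"claw":0.2,"slide":[222,-93,-120],"roll":-0.304},{"claw":0.2,"slide":[222,-93,-120],"roll":-0.304},{"claw":0.2,"slide":[222,-93,-120],"roll":-0.304}]'
python3 - <<'E'
from h import *
crop("top","b4",200,165,170,100,4.7)
a=cv2.imread("pics/b3_full.png").astype(int);b=cv2.imread("pics/b4_full.png").astype(int)
d=abs(a-b).sum(2);m=(d>60)
print("diff bed+trough",m[170:260,225:365].sum(),"block area",m[165:270,365:470].sum())
# bar outline by diff from bare plate (w4)
c=cv2.imread("pics/w4_full.png").astype(int); k=(abs(c-b).sum(2)>25)[180:246,232:316]; ys,xs=np.nonzero(cv2.morphologyEx(k.astype(np.uint8),cv2.MORPH_OPEN,np.ones((3,3))))
print("bar px",xs.min()+232,xs.max()+232,ys.min()+180,ys.max()+180)
go([453.7+85*np.cos(-1.299),357.6+85*np.sin(-1.299),68],-1.299+np.pi/2)
E
```

```text
clock: 39.88
ee_pos: [562.2, 48.3, 53.3]
ee_rot: [0.719, 0.695, 0.0, -0.001]
ft_force: [-5.2, 1.1, 5.2]
width: 44.3
clock: 41.38
ee_pos: [478.2, 271.3, 172.8]
ee_rot: [0.608, 0.794, -0.0, 0.0]
ft_force: [0.0, 0.5, 0.5]
width: 55.0
diff bed+trough 40 block area 0
bar px 249 305 204 222
slide [  4.8  -0.5 104.8] roll -0.007 q7 -0.09834348858794185 at [478.2 271.3 172.8] jaw 0.264 w 55.3 F [-0.2 -1.2 -0.1] t 41.425
```

The bar is back over the holes (columns 249–305 against holes at 259–296, rows 204–222 against 214). Now I open the valve.

```bash
python3 -m inch '[{"claw":0.2,"slide":[4.5,0,55],"roll":-0.006},{"claw":0.2,"slide":[4.5,0,104],"roll":-0.006},{"claw":0.2,"slide":[4.5,0,104],"roll":-0.006},{"claw":0.2,"slide":[4.5,0,104],"roll":-0.006},{"claw":-1,"slide":[4.5,0,104],"roll":-0.006},{"claw":-1,"slide":[4.5,0,104],"roll":-0.006},{"claw":-1,"slide":[4.5,0,104],"roll":-0.006},{"claw":-1,"slide":[4.5,0,104],"roll":-0.006},{"claw":-1,"slide":[4.5,0,104],"roll":-0.006}]' 20
python3 - <<'E'
from h import *
crop("top","b5",200,165,170,100,4.7)
a=cv2.imread("pics/b5_full.png").astype(int);b=cv2.imread("pics/b4_full.png").astype(int)
print("bar/bed diff since laid",(abs(a-b).sum(2)>60)[175:260,225:365].sum()); go([476.6,275.7,68])
E
```

```text
clock: 42.55
ee_pos: [477.8, 277.6, 69.2]
ee_rot: [0.603, 0.798, 0.001, 0.001]
ft_force: [4.4, 1.6, -0.3]
width: 17.7
bar/bed diff since laid 0
slide [-1.5 -1.6  1.2] at [477.7 277.5  69.2] jaw 0.275 w 18.1 F [3.9 1.9 0.1] t 42.6
```

```bash
python3 -m inch '[{"claw":-1,"slide":[1,12,0],"roll":-0.149},{"claw":-1,"slide":[4,24,0],"roll":-0.298},{"claw":-1,"slide":[9,36,0],"roll":-0.447},{"claw":-1,"slide":[15,46,0],"roll":-0.596},{"claw":-1,"slide":[23,56,0],"roll":-0.745},{"claw":-1,"slide":[32,64,0],"roll":-0.895},{"claw":-1,"slide":[42,71,0],"roll":-1.044},{"claw":-1,"slide":[53,76,0],"roll":-1.193},{"claw":-1,"slide":[65,79,0],"roll":-1.342},{"claw":-1,"slide":[77,81,0],"roll":-1.491},{"claw":-1,"slide":[88,81,0],"roll":-1.62},{"claw":-1,"slide":[88,84,0],"roll":-1.62}]'
python3 -m inch '[{"claw":-1,"slide":[0,2,0],"roll":0},{"claw":-1,"slide":[0,2,0],"roll":0},{"claw":0.1,"slide":[0,-3,0],"roll":0},{"claw":0.1,"slide":[0,-3,0],"roll":0},{"claw":0.1,"slide":[0,-3,0],"roll":0},{"claw":0.1,"slide":[0,-3,-50],"roll":0},{"claw":0.1,"slide":[0,-3,-100],"roll":0},{"claw":0.1,"slide":[0,50,-150],"roll":0},{"claw":0.1,"slide":[-30,100,-180],"roll":0},{"claw":0.1,"slide":[-30,160,-180],"roll":0},{"claw":0.1,"slide":[-30,200,-180],"roll":0},{"claw":0.1,"slide":[-30,200,-180],"roll":0}]'
python3 - <<'E'
from h import *
crop("top","f",130,95,330,200,2.4)
f=cv2.imread("pics/f_full.png").astype(int); D=lambda n,y0,y1,x0,x1:(abs(cv2.imread(f"pics/{n}_full.png").astype(int)-f).sum(2)>60)[y0:y1,x0:x1].sum()
print("bar/bed vs b4",D("b4",175,260,225,365),"block vs r2",D("r2",215,270,375,450),"pots vs c1",D("c1",110,200,165,320),"valve vs v3",D("v3",205,280,140,190),"valve vs c1",D("c1",205,280,140,190))
E
```

```text
clock: 44.1
ee_pos: [535.1, 384.6, 69.2]
ee_rot: [-0.161, 0.987, 0.0, 0.001]
ft_force: [0.7, -0.2, 4.6]
width: 18.3
clock: 45.6
ee_pos: [492.9, 588.6, 247.2]
ee_rot: [-0.165, 0.986, 0.001, -0.002]
ft_force: [-0.1, -0.4, 0.2]
width: 50.3
bar/bed vs b4 0 block vs r2 0 pots vs c1 153 valve vs v3 0 valve vs c1 5
```

View pics/f.png

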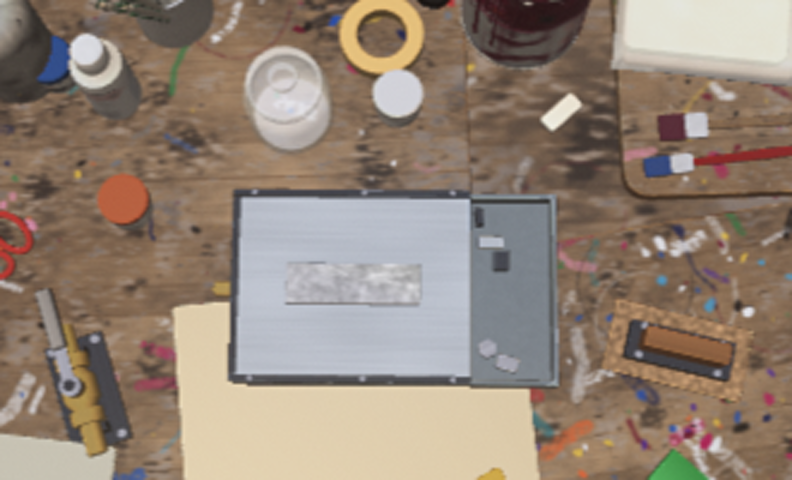

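The final view shows the valve in line with the pipe, the bar at (353,284) over the holes, five offcuts in the trough, the block on its cork, and the pots at (123,200) and (398,95). The pots' difference window also took in the plate's old offcuts, so I recheck it without the bed and hand in.

Run:
```python
import cv2,numpy as np
a,b=[cv2.imread(f"pics/{n}_full.png").astype(int) for n in("c1","f")]
m=abs(a-b).sum(2)>60
n1,n2=m[110:172,165:320].sum(),m[160:200,165:222].sum(); print(n1,n2)
if n1+n2<10:
    from cell import ctrl; print(ctrl.sign_off())
```

```text
0 0
the job is handed in; nothing more can be done
None
```

The job is done and handed in at about 46 s on the clock; the sign-off gave no verdict.

**What I did:** I shut the valve and wiped all five offcuts present into the trough in two passes with the block. I set the block back on its cork, laid the bar over the holes and opened the valve.

**What went wrong:** The bar was found about 50 mm out of place after that first opening, with two holes uncovered. I shut the valve again, re-laid the bar and opened the valve a second time, so the valve was opened once before the final laying. I don't know exactly when the bar was knocked; it was still in place in the picture before I turned the valve.

**Last checks, from the top camera:**
- **Valve:** its handle is in line with the pipe. It ended in the same place after both openings, and I take that to be the hard stop.
- **Bar:** it covers the whole hole row, with about 9 px (over 20 mm) to spare at each end, and did not move during the final opening.
- **Offcuts:** all five are in the trough and the plate is otherwise bare.
- **Block:** it stands upright and wholly on its cork, lined up with it.
- **Pots:** both are unmoved. The first pot comparison showed changes only because its window included the wiped plate; rechecked without the bed, it showed none.

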